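# Line up part-used label rolls on the peg rail by size

## Task

The packers use up the smallest roll first: put the four part-used label rolls on the four empty pegs of the rail so that the row gets smaller step by step from the full roll at one end of the rail to the smallest roll at the other end. Lower each roll over its peg until it sits flat on the seat, and leave the hand stamp standing where it is.

Things in the scene. Friction and masses are not known exactly. Their poses are not given: they have to be found in the camera images.
- roll_68_center (a point): Centre (on the axis, half-way up) of the largest part-used label roll: a loose ring of white blank labels wound on a brown board core, standing upright on its end, outside diameter 68 mm, height 57 mm (centre 28.5 mm above its underside), through-hole 26 mm in diameter, z along its axis. Grip it across the outside at any yaw.
- roll_57_center (a point): Centre (on the axis, half-way up) of the second largest part-used label roll: a loose ring of white blank labels wound on a brown board core, standing upright on its end, outside diameter 57 mm, height 57 mm (centre 28.5 mm above its underside), through-hole 26 mm in diameter, z along its axis. Grip it across the outside at any yaw.
- roll_46_center (a point): Centre (on the axis, half-way up) of the second smallest part-used label roll: a loose ring of white blank labels wound on a brown board core, standing upright on its end, outside diameter 46 mm, height 57 mm (centre 28.5 mm above its underside), through-hole 26 mm in diameter, z along its axis. Grip it across the outside at any yaw.
- roll_36_center (a point): Centre (on the axis, half-way up) of the smallest part-used label roll: a loose ring of white blank labels wound on a brown board core, standing upright on its end, outside diameter 36 mm, height 57 mm (centre 28.5 mm above its underside), through-hole 26 mm in diameter, z along its axis. Grip it across the outside at any yaw.
- peg_1_seat (a point): Empty peg on the rail, next to one end: point on its axis on top of its seat, a black disc 48 mm across, 24 mm above the bench (a seated roll's centre is 28.5 mm above this point). From here a fixed upright steel pin 10 mm in diameter rises 61 mm, its last 8 mm tapered to a 4 mm tip; z up, y along the rail.
- peg_2_seat (a point): Empty peg on the rail, in the middle of the row: point on its axis on top of its seat, a black disc 48 mm across, 24 mm above the bench (a seated roll's centre is 28.5 mm above this point). From here a fixed upright steel pin 10 mm in diameter rises 61 mm, its last 8 mm tapered to a 4 mm tip; z up, y along the rail.
- peg_3_seat (a point): Empty peg on the rail, next to the other end: point on its axis on top of its seat, a black disc 48 mm across, 24 mm above the bench (a seated roll's centre is 28.5 mm above this point). From here a fixed upright steel pin 10 mm in diameter rises 61 mm, its last 8 mm tapered to a 4 mm tip; z up, y along the rail.
- peg_end_seat (a point): Empty peg on the rail, at the end opposite to the full roll: point on its axis on top of its seat, a black disc 48 mm across, 24 mm above the bench (a seated roll's centre is 28.5 mm above this point). From here a fixed upright steel pin 10 mm in diameter rises 61 mm, its last 8 mm tapered to a 4 mm tip; z up, y along the rail.
- full_roll_center (a point): Centre of the full roll, white, 84 mm across, 57 mm high, fixed on its own peg at one end of the rail (slotted aluminium bar 474x44x16 mm, screwed down). Stations in line: full roll and peg_end at the ends, either way round; between them peg_1, peg_2, peg_3, peg_2 in the middle (peg_1 or peg_3 may be next to the full roll); 85 to 115 mm apart.
- stamp: Loose hand stamp with a turned wooden handle and a black foot, 28x50 mm and 69 mm high, standing upright on the bench near the loose rolls; origin at the centre of its underside, z up.
Things that resemble listed ones, but are neither listed nor needed, are in the scene too. Leave any orange look-alike of the part that bears roll_46_center alone. Leave any purple look-alike of the part that bears roll_57_center alone.

How it is judged:
By the outcome, as a careful person would: the job done as asked, in the order asked, and still so for the second after the job is handed in, with the robot touching nothing.
It also fails if it takes over 88 s, if anything falls off the work surface, if the arm or the gripper's body presses on something with over 40 N, if the wrist force passes 120 N, or if a joint passes its speed limit or range.

## Robot

A 6-joint arm with a two-finger parallel gripper is mounted at the origin on a cart in front of the work surface, level with it; the furniture and walls round the work are solid. World frame = base frame: x ahead of the robot, y to its left, z up, the work surface at z = 0. Lengths are in m, angles in rad, forces in N, time in s.
With the tool pointing down it reaches from about 0.35 to 0.775 m from the base axis. Payload 5.5 kg.
Tool frame: the origin (TCP) lies on the centre line of the jaws, within the pads' length; the fingertips stand 11 mm ahead of it and the grasp point (between the pads) lies 8 mm behind it (env.tip_reach is the distance from the TCP to the fingertips, in m); z points along the fingers, x is the direction in which the jaws open and shut, and the axes are right-handed (so a half turn about z gives the same grasp; the last joint's range is limited). The gripper opens to 85 mm and grips with 20 to 120 N. Pads are 22 mm wide; open, the fingers measure 114 mm over their backs; the gripper's body (76 mm by 85 mm) begins 54 mm behind the grasp point. The pads swing forward as they close: fully open they stand 13 mm farther back than shut.
Start: joints at [-1.314, 0.313, 0.046, 1.304, 0, 1.431], TCP at [0.222, -0.53, 0.206] pointing down, gripper open.
Joint ranges: [-2.76, 2.76], [-0.86, 1.69], [-1.03, 1.26], [-2.2, 2.34], [-1.47, 1.5], [-3.14, 3.14]. Speed limits (rad/s): [2.57, 2.57, 3.14, 3.14, 3.14, 3.14].

## Interface

Orientations are given as a unit quaternion [w, x, y, z].
In Python, from workcell import env gives the robot as it stands.
- The arm moves only by the tool carry_out, never from a script. Its argument "moves" is one flat list of numbers, 7 for each row, row after row: the gripper command: -1 is shut, 1 is fully open, values between are in proportion, then the shift along the tool's x, y, z in m, then the turn, a rotation vector about the tool's x, y, z in degrees. A call has exactly 5 rows; each row shifts and turns the pose as measured when the row begins, along the tool's axes as they then stand; what a row does not reach is not made up. A row lasts 1/8 s, in which the tool goes at most 62.5 mm and 10.7 degrees, less where a joint would pass 70% of its speed; a pose out of reach is approached as far as the arm can. A call is refused whole if a number of a shift passes 0.0625 or a number of a turn 10.7, either way. A call with a gripper value outside its range is refused whole. The fingers move at their own pace and stop on an object; "squeeze" is the grip in N (left out, the last holds). Time passes only in rows, so rows that do not move let the fingers close, or fill a call up. It gives the time, the measured TCP pose, the force and the opening at its end, in the units of the state.
- env.get_state(): the state, without advancing time (a new reading comes with each control period).
- env.read_camera(name): name is "scene" or "top" or "wrist"; returns the picture (384x512x3 uint8, red, green, blue); there is no depth.
- env.calibration(name): a dict with "camera_matrix" (3x3 intrinsics, pixels), "rvec" (rotation vector, rad) and "tvec" (3), from world to camera coordinates, as OpenCV has them; the wrist camera has in their place "hand_eye" (4x4, takes a point from camera to tool coordinates, whose origin is the TCP and whose axes are the tool frame's). Camera axes: x right, y down, z forward; pixel columns grow to the right and rows downward; lengths in m; the calibration is good to about 2 mm. The wrist camera is an equidistant fisheye: a pixel r from the principal point sees the ray r / f radians off the axis. A picture is of the moment at which its call begins: read the wrist's pose just before it. calibration takes no time and is no camera call.
- env.hand_in(): hands the job in, once; it reports no verdict.
The state is a dict: "clock": time; "joint_pos": joint angles; "qvel": joint speeds; "tau": joint torques, N m; "tcp_pos": TCP position; "orientation": TCP orientation; "wrist_force": force on the tool from outside, world axes, zero at the start; "ft_torque": the same for the moment, N m; "finger_gap": finger opening in m.
Only numpy, scipy, OpenCV 4.12 (cv2) and the standard library are available. Lean on these libraries where they do the work, as an engineer would, in place of code of your own. Each camera call takes 0.05 s, during which the arm holds its last target. There are 200 camera calls.

## Working session

There is one attempt and no reset: what is moved stays moved. The work goes in short steps, Python scripts to look and compute and a tool call to move; the robot and the scene stay as the last step left them, time stands still between calls to the robot, and variables do not carry over. Pictures are saved under pics/ and viewed, about 12 in all and at most 16, crops included, and the job is handed in when it is done.

Besides the shell and the picture viewer there is one more tool, called after ">>>" as name(argument=value, ...) on one line, values as JSON. carry_out: Moves the arm, as the interface text tells. Its arguments: {"type":"object","properties":{"moves":{"type":"array"},"squeeze":{"type":"number"}},"required":["moves"]}

```bash
mkdir -p pics; python3 - <<'E'
from workcell import env
import cv2
for n in ("scene","top"):
    im=env.read_camera(n)[:,:,::-1]
    cv2.imwrite(f"pics/{n}0.png",cv2.resize(im,(800,600),interpolation=cv2.INTER_CUBIC))
    cv2.imwrite(f"pics/{n}0_raw.png",im)
    c=env.calibration(n);print(n,c)
print(env.calibration("wrist"));print(env.get_state(),env.tip_reach)
E
```

```text
scene {'camera_matrix': array([[477.2435399 ,   0.        , 263.67605445],
       [  0.        , 477.2435399 , 187.43689601],
       [  0.        ,   0.        ,   1.        ]]), 'rvec': array([ 0.64685497, -2.55061138,  1.24410548]), 'tvec': array([0.43684261, 0.18237395, 1.36429441])}
top {'camera_matrix': array([[388.54715574,   0.        , 254.23814191],
       [  0.        , 388.54715574, 189.78120972],
       [  0.        ,   0.        ,   1.        ]]), 'rvec': array([ 2.16492502, -2.1768722 ,  0.15200667]), 'tvec': array([-0.00826745,  0.48159098,  1.00971683])}
{'camera_matrix': array([[297.31863964,   0.        , 258.36215486],
       [  0.        , 297.31863964, 188.5065405 ],
       [  0.        ,   0.        ,   1.        ]]), 'hand_eye': array([[ 9.99999793e-01, -4.11096274e-04,  4.95946320e-04,
         1.50057360e-03],
       [ 2.43265975e-04,  9.53883315e-01,  3.00177552e-01,
        -7.50174104e-02],
       [-5.96476793e-04, -3.00177369e-01,  9.53883217e-01,
        -1.68845609e-01],
       [ 0.00000000e+00,  0.00000000e+00,  0.00000000e+00,
         1.00000000e+00]])}
{'clock': 0.1, 'joint_pos': array([-1.31360109e+00,  3.13911080e-01,  4.51167554e-02,  1.30361850e+00,
        1.08215987e-05,  1.43123378e+00]), 'qvel': array([-0.00045994, -0.00285033,  0.00177748, -0.00023205,  0.00035443,
       -0.0004963 ]), 'tau': array([ 1.78544818e-03, -4.81728888e+01,  2.99241936e+01,  1.28178194e-02,
       -1.54943887e-04, -4.97813375e-06]), 'tcp_pos': array([ 0.22208523, -0.52984708,  0.20491606]), 'orientation': array([-5.40977474e-04,  8.32595074e-01, -5.53881566e-01, -6.00528960e-04]), 'wrist_force': array([-0.02091702, -0.02663861, -0.00573165]), 'ft_torque': array([ 0.01484256,  0.0447652 , -0.05269871]), 'finger_gap': 0.08594170467404702} 0.011
```

View pics/top0.png

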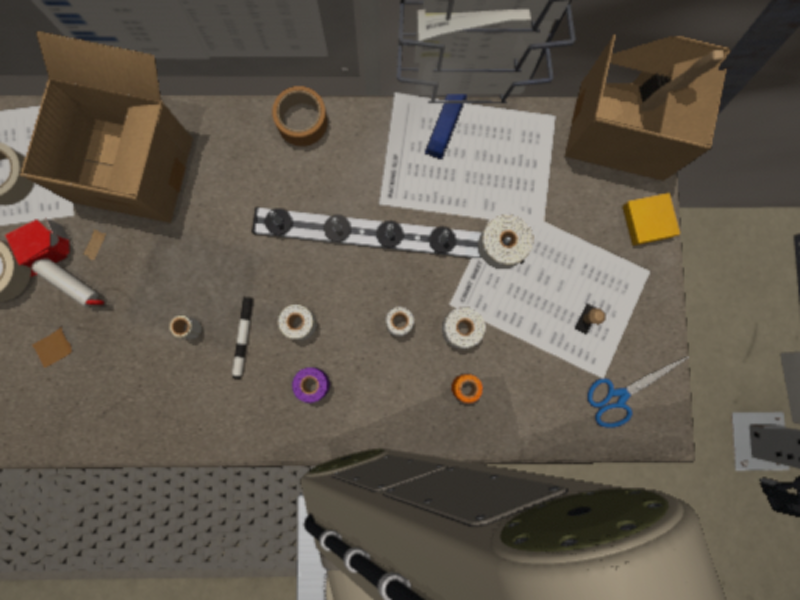

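View pics/scene0.png

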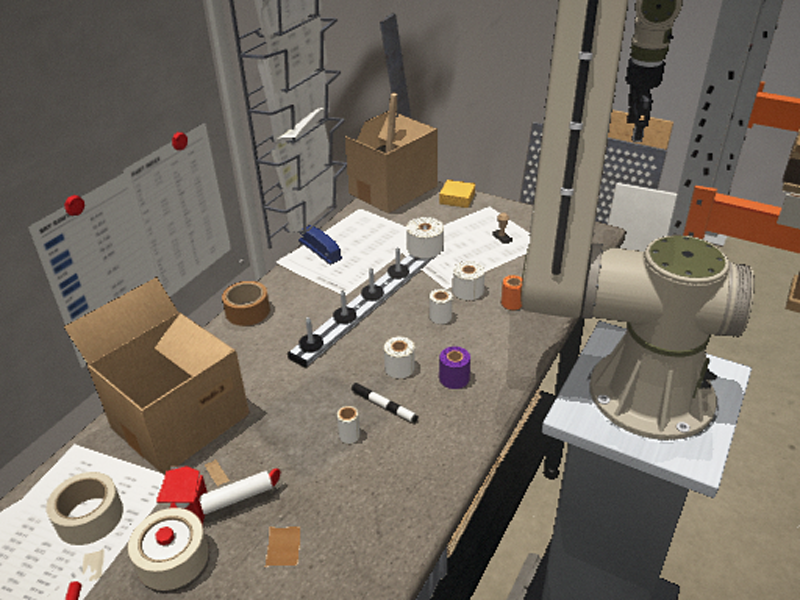

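The top view shows the rail from (275,222) to the full roll at (508,240). White rolls are at (181,327), (296,322), (400,321) and (465,327), the purple one at (310,385), the orange one at (468,389) and the stamp at (590,318). I'll enlarge this for exact pixels.

```bash
python3 - <<'E'
import cv2
im=cv2.imread("pics/top0_raw.png")
def crop(x,y,w,h,s,n):
    c=cv2.resize(im[y:y+h,x:x+w],None,fx=s,fy=s,interpolation=cv2.INTER_CUBIC)
    c=cv2.convertScaleAbs(c,alpha=1.5)
    for i in range(0,w,10): cv2.line(c,(i*s,0),(i*s,6 if i%50 else 16),(0,255,255),1)
    for i in range(0,h,10): cv2.line(c,(0,i*s),(6 if i%50 else 16,i*s),(0,255,255),1)
    cv2.imwrite(n,c)
crop(100,125,132,135,4,"pics/tA.png"); crop(220,125,132,135,4,"pics/tB.png")
E
```

```text
(no output)
```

View pics/tA.png

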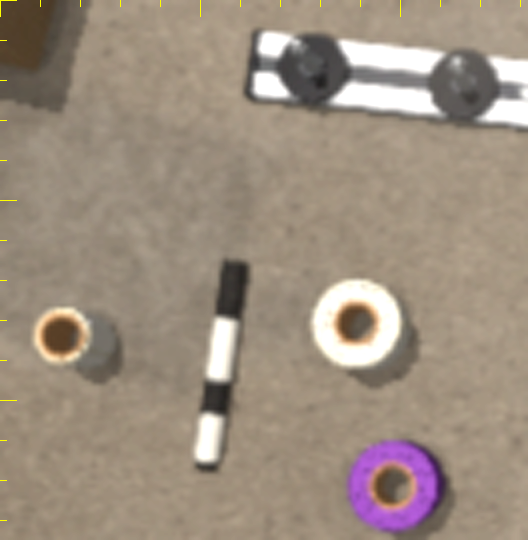

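View pics/tB.png

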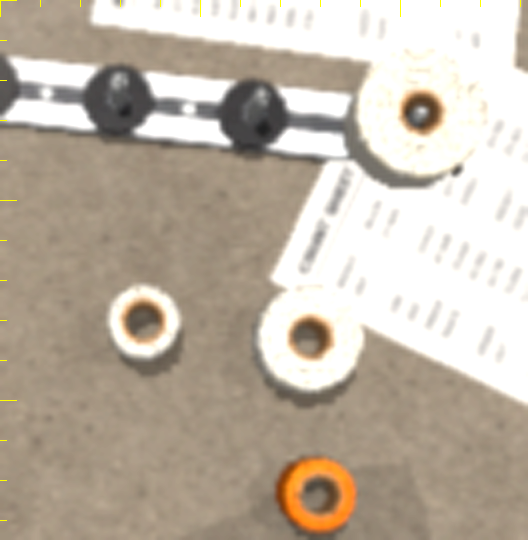

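The crops give the top-rim centres and the seat discs. Crop A: roll 36 (62,335), roll 57 (357,323), seats (313,69) and (464,85). Crop B: roll 46 (144,322), roll 68 (311,338), seats (118,101) and (253,114), full roll (421,111).

```bash
cat > h.py <<'E'
import numpy as np, cv2
from workcell import env
from scipy.spatial.transform import Rotation as R
def top2world(px,z,name="top"):
    c=env.calibration(name);Rm=cv2.Rodrigues(c["rvec"])[0];o=-Rm.T@c["tvec"]
    d=Rm.T@np.linalg.inv(c["camera_matrix"])@np.array([px[0],px[1],1.])
    return o+d*(z-o[2])/d[2]
def rot(q): return R.from_quat(np.r_[q[1:],q[0]])
E
python3 - <<'E'
from h import *
P={'r36':(100,62,335,.057),'r57':(100,357,323,.057),'r46':(220,144,322,.057),'r68':(220,311,338,.057),
'sA':(100,313,69,.024),'sB':(100,464,85,.024),'sC':(220,118,101,.024),'sD':(220,253,114,.024),'full':(220,421,111,.081),
'orange':(220,317,495,.057),'purple':(100,395,486,.057)}
W={}
for k,(x0,u,v,z) in P.items():
    p=top2world((x0+(u+.5)/4-.5,125+(v+.5)/4-.5),z);W[k]=p;print(k,p.round(4),'r',np.hypot(*p[:2]).round(3))
s=np.array([W[k] for k in('sA','sB','sC','sD','full')])[:,:2]
print(np.linalg.norm(np.diff(s,axis=0),axis=1)); 
print(top2world((590*.64,320*.64),.03),"stamp")
print(rot(env.get_state()['orientation']).as_matrix().round(3))
E
```

```text
r36 [0.4317 0.3468 0.057 ] r 0.554
r57 [0.4384 0.1584 0.057 ] r 0.466
r46 [ 0.4382 -0.0136  0.057 ] r 0.438
r68 [ 0.4273 -0.1217  0.057 ] r 0.444
sA [0.6138 0.1952 0.024 ] r 0.644
sB [0.6025 0.093  0.024 ] r 0.61
sC [0.5913 0.0021 0.024 ] r 0.591
sD [ 0.5821 -0.0896  0.024 ] r 0.589
full [ 0.5716 -0.1924  0.081 ] r 0.603
orange [ 0.3267 -0.1235  0.057 ] r 0.349
purple [0.3343 0.133  0.057 ] r 0.36
[0.1028399  0.09155717 0.09215764 0.10333907]
[ 0.43952308 -0.34061717  0.03      ] stamp
[[ 0.386 -0.922 -0.   ]
 [-0.922 -0.386  0.002]
 [-0.002 -0.    -1.   ]]
```

```bash
cat >> h.py <<'E'
def plan(target,n,yaw=0.,maxrot=10.5):
    """rows (tool shift m, turn deg) to go straight to target with tool x at yaw, z down, in n rows"""
    s=env.get_state();p=np.array(s['tcp_pos']);r=rot(s['orientation'])
    rd=R.from_matrix([[np.cos(yaw),np.sin(yaw),0],[np.sin(yaw),-np.cos(yaw),0],[0,0,-1]])
    for i in range(n):
        d=r.inv().apply((np.array(target)-p)/(n-i))
        w=np.degrees((r.inv()*rd).as_rotvec());w*=min(1,maxrot/max(1e-9,np.abs(w).max()))
        d=d.round(3);w=w.round(1);print(*d,*w)
        p=p+r.apply(d);r=r*R.from_rotvec(np.radians(w))
E
python3 -c "
from h import *
plan((.427,-.122,.15),10)"
```

```text
-0.03 -0.035 0.006 -0.0 0.0 -10.5
-0.023 -0.039 0.005 -0.0 0.0 -10.5
-0.015 -0.043 0.006 -0.0 0.0 -10.5
-0.007 -0.045 0.005 -0.0 0.0 -10.5
0.001 -0.046 0.006 -0.0 0.0 -10.5
0.009 -0.045 0.005 -0.1 0.0 -10.5
0.017 -0.042 0.006 0.0 0.0 -4.3
0.021 -0.041 0.005 0.0 0.0 0.0
0.021 -0.04 0.006 0.0 0.0 0.0
0.02 -0.041 0.005 0.0 0.0 0.0
```

>>> carry_out(moves=[1,-0.03,-0.035,0.006,0,0,-10.5,1,-0.023,-0.039,0.005,0,0,-10.5,1,-0.015,-0.043,0.006,0,0,-10.5,1,-0.007,-0.045,0.005,0,0,-10.5,1,0.001,-0.046,0.006,0,0,-10.5], squeeze=50)

```text
clock: 0.72
tcp_pos: [0.3234, -0.3212, 0.1738]
orientation: [-0.002, 0.993, -0.119, -0.001]
wrist_force: [1.1, 0.4, -0.5]
finger_gap: 0.0852
```

>>> carry_out(moves=[1,0.009,-0.045,0.005,0,0,-10.5,1,0.017,-0.042,0.006,0,0,-4.3,1,0.021,-0.041,0.005,0,0,0,1,0.021,-0.04,0.006,0,0,0,1,0.02,-0.041,0.005,0,0,0])

```text
clock: 1.35
tcp_pos: [0.4215, -0.1067, 0.1455]
orientation: [-0.003, 1.0, 0.014, -0.001]
wrist_force: [1.1, -0.5, 0.3]
finger_gap: 0.0854
```

```bash
python3 -c "
from h import *
s=env.get_state();print(s['clock'],s['tcp_pos'],s['orientation'],s['joint_pos'],s['finger_gap'])
plan((.427,-.122,.15),3)
s=env.get_state()
cv2.imwrite('pics/w0.png',env.read_camera('wrist')[:,:,::-1])
"
```

```text
1.35 [ 0.42154582 -0.10673883  0.14552052] [-0.00268393  0.9998972   0.01403776 -0.00114979] [-0.43594408  0.0769048  -0.39942624  1.09887075  0.0038333   1.10676724] 0.08538808798525932
0.002 0.005 -0.002 -0.3 0.1 1.6
0.002 0.005 -0.001 -0.0 0.0 0.0
0.001 0.005 -0.002 -0.0 0.0 0.0
```

View pics/w0.png

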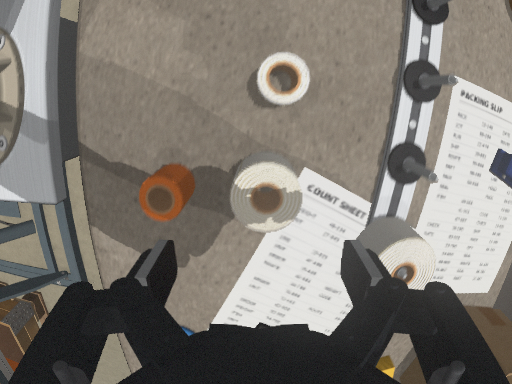

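The wrist view shows roll 68's top hole at (266,199), roll 46's at (286,78), and seats at (407,163) and (424,81). I'll cross-check these against the top camera.

```bash
cat >> h.py <<'E'
def wrist2world(px,z,p,q):
    c=env.calibration("wrist");K=c["camera_matrix"]
    v=np.array([(px[0]-K[0,2])/K[0,0],(px[1]-K[1,2])/K[1,1]]);t=np.hypot(*v)
    d=np.r_[v/t*np.sin(t),np.cos(t)];H=c["hand_eye"];r=rot(q)
    o=p+r.apply(H[:3,3]);d=r.apply(H[:3,:3]@d);return o+d*(z-o[2])/d[2]
E
python3 -c "
from h import *
p=np.array([.42154582,-.10673883,.14552052]);q=[-0.00268393,0.9998972,0.01403776,-0.00114979]
for px,z in (((266,199),.057),((286,78),.057),((407,163),.024),((424,81),.024)): print(wrist2world(px,z,p,q))
print(env.get_state()['tcp_pos'])
"
```

```text
[ 0.4277644  -0.12255781  0.057     ]
[ 0.44126057 -0.01357356  0.057     ]
[ 0.58145431 -0.08917451  0.024     ]
[0.59348807 0.00188154 0.024     ]
[ 0.42240589 -0.1022247   0.14494993]
```

>>> carry_out(moves=[1,0.005,0.02,0,-0.3,0.1,1.6,1,0,0,0,0,0,0,1,0,0,0.03,0,0,0,1,0,0,0.03,0,0,0,1,0,0,0,0,0,0])

```text
clock: 2.02
tcp_pos: [0.4278, -0.124, 0.0834]
orientation: [-0.002, 1.0, 0.0, -0.0]
wrist_force: [0.2, -0.2, 0.4]
finger_gap: 0.0853
```

```bash
python3 -c "
from h import *
print(env.get_state()['tcp_pos'])
plan((.4275,-.1222,.022),4)"
```

```text
[ 0.42778434 -0.12403125  0.0833513 ]
-0.0 -0.0 0.015 -0.2 0.0 0.0
-0.0 -0.001 0.015 -0.0 0.0 0.0
-0.0 -0.0 0.016 -0.0 0.0 0.0
-0.0 -0.001 0.015 -0.0 0.0 0.0
```

>>> carry_out(moves=[1,0,-0.001,0.02,-0.2,0,0,1,0,-0.001,0.02,0,0,0,1,0,0,0.02,0,0,0,1,0,0,0,0,0,0,-1,0,0,0,0,0,0])

```text
clock: 2.65
tcp_pos: [0.4308, -0.1271, 0.0281]
orientation: [0.001, 1.0, -0.003, 0.003]
wrist_force: [-0.3, -0.5, 0.7]
finger_gap: 0.0697
```

>>> carry_out(moves=[-1,0,0,0,0,0,0,-1,0,0,0,0,0,0,-1,0,0,0,0,0,0,-1,0,0,0,0,0,0,-1,0,0,0,0,0,0])

```text
clock: 3.28
tcp_pos: [0.4298, -0.1285, 0.0328]
orientation: [0.003, 1.0, -0.004, 0.003]
wrist_force: [-0.0, -0.1, -0.5]
finger_gap: 0.0001
```

The gap is 0, so the grasp missed. Looking before doing anything else.

```bash
python3 -c "
from h import *
s=env.get_state();print(s)
a=env.read_camera('top');b=env.read_camera('scene');w=env.read_camera('wrist')
f=lambda i:cv2.resize(i,(400,300))[:,:,::-1]
cv2.imwrite('pics/m1.png',np.vstack([np.hstack([f(a),f(b)]),np.hstack([f(w),cv2.resize(b[130:280,200:400],(400,300))[:,:,::-1]])]))
"
```

```text
{'clock': 3.275, 'joint_pos': array([-0.46684506,  0.20046097, -0.56067277,  0.80200322, -0.00389519,
        1.11093814]), 'qvel': array([-0.0012285 , -0.00270974,  0.00288276, -0.00081393, -0.00128207,
        0.00070941]), 'tau': array([-1.43275416e-02, -3.63774097e+01,  2.45181942e+01, -3.73415917e-02,
       -1.95635995e-02,  1.84548560e-05]), 'tcp_pos': array([ 0.42983818, -0.12847455,  0.03284089]), 'orientation': array([ 0.00345389,  0.99998464, -0.00350085,  0.0025554 ]), 'wrist_force': array([-0.046626  , -0.11561751, -0.54116055]), 'ft_torque': array([0.02403248, 0.06444337, 0.07489219]), 'finger_gap': 0.0001491451197601404}
```

View pics/m1.png

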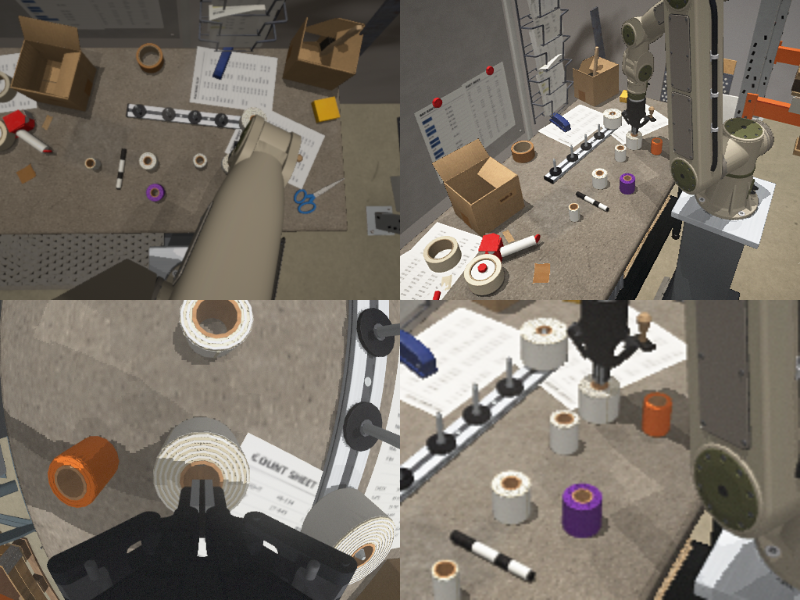

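```bash
python3 -c "
from h import *
s=env.get_state()
b=env.read_camera('scene');w=env.read_camera('wrist')
A=cv2.resize(w[170:384,170:370],(400,428),interpolation=2);B=cv2.resize(b[155:235,270:345],(400,428),interpolation=2)
cv2.imwrite('pics/m2.png',np.hstack([A,B])[:,:,::-1])
c=env.calibration('scene')
for z in (0,.022,.033,.057,.08): print(z,((cv2.projectPoints(np.array([[*s['tcp_pos'][:2],z]]),c['rvec'],c['tvec'],c['camera_matrix'],None)[0].ravel()-[270,155])*[400/75,428/80]).round())
"
```

```text
0 [159. 157.]
0.022 [160. 130.]
0.033 [160. 116.]
0.057 [162.  84.]
0.08 [163.  54.]
```

View pics/m2.png

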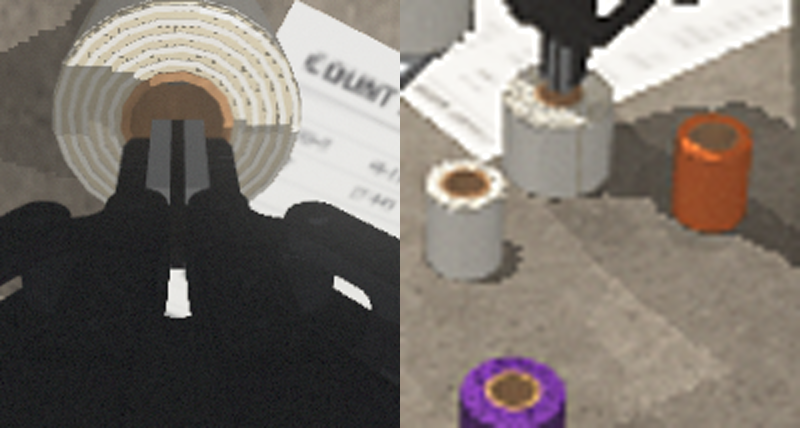

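```bash
python3 -c "
from h import *
s=env.get_state();p=s['tcp_pos'];q=s['orientation'];c=env.calibration('wrist');H=c['hand_eye'];K=c['camera_matrix']
for z in (-.03,-.01,0,.011,.02):
  X=np.linalg.inv(H)@[0,0,z,1];t=np.arctan2(np.hypot(*X[:2]),X[2]);u=X[:2]/np.hypot(*X[:2])*t*K[0,0]+K[:2,2];print(z,u, (u-170)*2)
for px in((178,112),(55,100),(300,100),(178,2)):
  print(wrist2world(np.array(px)/2+170,.057,p,q))
"
```

```text
-0.03 [259.92422409 244.31290773] [179.84844817 148.62581546]
-0.01 [259.7965909  228.28378121] [179.59318179 116.56756242]
0 [259.74146853 221.44390774] [179.48293707 102.88781548]
0.011 [259.68643305 214.66295587] [179.3728661   89.32591175]
0.02 [259.64525059 209.61965274] [179.29050117  79.23930547]
[ 0.4288804  -0.11998349  0.057     ]
[ 0.395976   -0.11645298  0.057     ]
[ 0.46162742 -0.11702908  0.057     ]
[ 0.42907912 -0.08983275  0.057     ]
```

The pictures show the roll still upright in place, with the shut fingers over or inside its hole. I'll raise straight up and look again.

>>> carry_out(moves=[-1,0,0,-0.01,0,0,0,-1,0,0,-0.02,0,0,0,-1,0,0,-0.03,0,0,0,-1,0,0,-0.02,0,0,0,-1,0,0,0,0,0,0])

```text
clock: 4.15
tcp_pos: [0.4291, -0.1277, 0.1164]
orientation: [0.003, 1.0, -0.003, 0.002]
wrist_force: [0.5, 0.1, -0.2]
finger_gap: -0.0001
```

```bash
python3 -c "
from h import *
s=env.get_state();print(s['tcp_pos'],s['orientation'],s['finger_gap'],s['wrist_force'])
b=env.read_camera('scene');w=env.read_camera('wrist')
A=cv2.resize(w,(512,384));B=cv2.resize(b[125:235,270:345],(262,384),interpolation=2)
cv2.imwrite('pics/m3.png',np.hstack([A,B])[:,:,::-1])
"
```

```text
[ 0.42906551 -0.12767934  0.11642596] [ 0.00316091  0.99998708 -0.00347097  0.00194941] -8.635536919985024e-05 [ 0.50459528  0.05393049 -0.23517887]
```

View pics/m3.png

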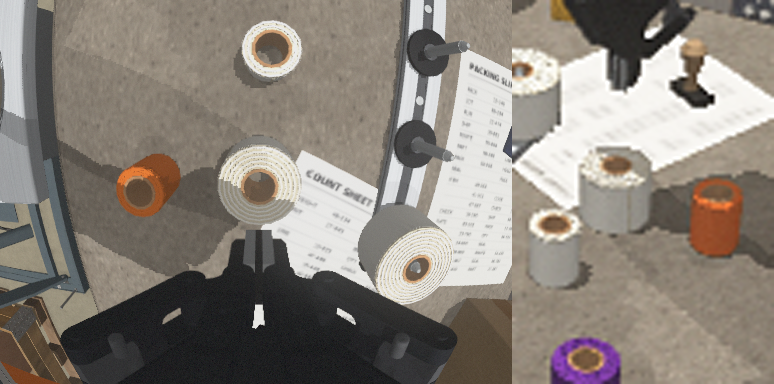

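```bash
python3 -c "
from h import *
s=env.get_state();c=env.calibration('scene')
for z in (.105,.116,.13,.14,.15): print(z,cv2.projectPoints(np.array([[*s['tcp_pos'][:2],z]]),c['rvec'],c['tvec'],c['camera_matrix'],None)[0].ravel())
print(wrist2world((259.5,186),.057,s['tcp_pos'],s['orientation']))
c=env.calibration('top')
H=env.calibration('wrist')['hand_eye'];K=env.calibration('wrist')['camera_matrix']
for y in(-.011,0,.011):
 for z in(-.035,-.02,-.005,.011):
  X=np.linalg.inv(H)@[0,y,z,1];t=np.arctan2(np.hypot(*X[:2]),X[2]);print(y,z,(X[:2]/np.hypot(*X[:2])*t*K[0,0]+K[:2,2]).round())
"
```

```text
0.105 [301.13914368 159.16238301]
0.116 [301.2578866  156.35761927]
0.13 [301.41051946 152.75235914]
0.14 [301.52058973 150.15244734]
0.15 [301.63154426 147.53164913]
[ 0.42795352 -0.12201195  0.057     ]
-0.011 -0.035 [260. 230.]
-0.011 -0.02 [260. 218.]
-0.011 -0.005 [260. 208.]
-0.011 0.011 [260. 199.]
0 -0.035 [260. 249.]
0 -0.02 [260. 236.]
0 -0.005 [260. 225.]
0 0.011 [260. 215.]
0.011 -0.035 [260. 267.]
0.011 -0.02 [260. 253.]
0.011 -0.005 [260. 241.]
0.011 0.011 [260. 230.]
```

Wrist and scene views agree that the real fingertips are about 33 mm behind the reported TCP, at z≈0.145 with the TCP reported at 0.116. The stated figure is 11 mm ahead of it, so the jaws closed above the roll. The roll hasn't moved: it is still at (0.428,-0.122). I'll grasp about 40 mm lower in reported z, in steps, watching the force.

>>> carry_out(moves=[1,-0.001,-0.006,0,0.4,0.4,0,1,0,0,0,0,0,0,1,0,0,0,0,0,0,1,0,0,0,0,0,0,1,0,0,0.01,0,0,0])

```text
clock: 4.88
tcp_pos: [0.4256, -0.1199, 0.1021]
orientation: [-0.002, 1.0, -0.003, 0.003]
wrist_force: [0.3, -0.1, 0.3]
finger_gap: 0.0854
```

>>> carry_out(moves=[1,0,0,0.025,0,0,0,1,0,0,0.025,0,0,0,1,0,0,0.025,0,0,0,1,0,0,0.015,0,0,0,1,0,0,0,0,0,0])

```text
clock: 5.5
tcp_pos: [0.4248, -0.1191, 0.0064]
orientation: [-0.002, 1.0, -0.004, 0.002]
wrist_force: [-0.3, 0.7, -0.3]
finger_gap: 0.0853
```

```bash
python3 -c "
from h import *
s=env.get_state();print(s['tcp_pos'],s['wrist_force'])
plan((.428,-.122,-.016),3)"
```

```text
[ 0.42483954 -0.11911301  0.00644083] [-0.3230565   0.69938245 -0.27517467]
0.001 0.001 0.007 -0.3 -0.2 -0.4
0.001 0.001 0.008 0.0 0.0 -0.0
0.001 0.001 0.007 0.0 0.0 -0.0
```

>>> carry_out(moves=[1,0.001,0.001,0.008,-0.3,-0.2,0,1,0.001,0.001,0.008,0,0,0,1,0.001,0.001,0.007,0,0,0,1,0,0,0,0,0,0,1,0,0,0,0,0,0])

```text
clock: 6.12
tcp_pos: [0.4294, -0.123, -0.017]
orientation: [0.001, 1.0, -0.004, 0.001]
wrist_force: [0.3, -0.6, -0.1]
finger_gap: 0.0853
```

>>> carry_out(moves=[-1,0,0,0,0,0,0,-1,0,0,0,0,0,0,-1,0,0,0,0,0,0,-1,0,0,0,0,0,0,-1,0,0,0,0,0,0])

```text
clock: 6.75
tcp_pos: [0.4296, -0.1231, -0.0165]
orientation: [0.001, 1.0, -0.004, 0.001]
wrist_force: [0.3, 0.2, -1.3]
finger_gap: 0.0654
```

```bash
python3 -c "
from h import *
s=env.get_state();print(s['tcp_pos'],s['orientation'],s['finger_gap'],s['wrist_force'])
b=env.read_camera('scene');w=env.read_camera('wrist')
A=cv2.resize(w,(512,384));B=cv2.resize(b[125:235,270:345],(262,384),interpolation=2)
cv2.imwrite('pics/m4.png',np.hstack([A,B])[:,:,::-1])
"
```

```text
[ 0.42958264 -0.12311494 -0.01649485] [ 0.00108153  0.99999197 -0.00361348  0.00135201] 0.06536728443551841 [ 0.29559472  0.23647068 -1.27258359]
```

View pics/m4.png

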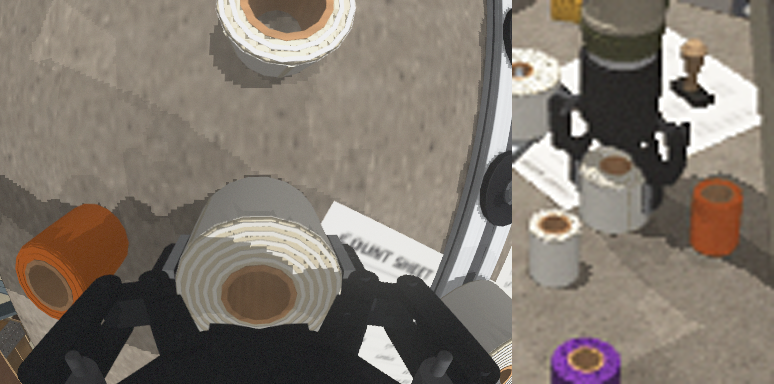

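The grasp holds: the gap is 65 mm and the pads sit at mid-height of roll 68. Lifting and carrying it to the seat next to the full roll.

>>> carry_out(moves=[-1,0,0,-0.015,0,0,0,-1,0,0,-0.03,0,0,0,-1,0,0,-0.035,0,0,0,-1,0.01,-0.003,-0.025,0,0,0,-1,0.03,-0.006,-0.01,0,0,0])

```text
clock: 7.48
tcp_pos: [0.4652, -0.1124, 0.099]
orientation: [-0.001, 1.0, -0.005, -0.003]
wrist_force: [0.8, -0.7, -1.5]
finger_gap: 0.066
```

>>> carry_out(moves=[-1,0.03,-0.006,0,0,0,0,-1,0.03,-0.006,0,0,0,0,-1,0.03,-0.006,0,0,0,0,-1,0.015,-0.004,0,0,0,0,-1,0,0,0,0,0,0])

```text
clock: 8.1
tcp_pos: [0.5744, -0.0901, 0.0975]
orientation: [-0.001, 1.0, -0.004, -0.003]
wrist_force: [-1.0, -0.6, -2.1]
finger_gap: 0.0654
```

```bash
python3 -c "
from h import *
s=env.get_state();print(s['tcp_pos'],s['finger_gap'],s['wrist_force'])
plan((.582,-.0905,.09),2)"
```

```text
[ 0.57435964 -0.09007102  0.09751297] 0.06544064818094504 [-1.04492451 -0.57953081 -2.11793517]
0.004 0.0 0.004 -0.1 0.4 -0.5
0.004 0.0 0.003 -0.0 -0.0 0.0
```

>>> carry_out(moves=[-1,0.004,0,0,0,0.4,-0.5,-1,0.003,0,0,0,0,0,-1,0,0,0.01,0,0,0,-1,0,0,0.01,0,0,0,-1,0,0,0,0,0,0])

```text
clock: 8.72
tcp_pos: [0.5783, -0.0903, 0.0752]
orientation: [-0.001, 1.0, -0.0, -0.001]
wrist_force: [0.1, -0.0, -2.1]
finger_gap: 0.0651
```

```bash
python3 -c "
from h import *
s=env.get_state();print(s['tcp_pos'],s['finger_gap'],s['wrist_force'])
plan((.582,-.0905,.05),3)"
```

```text
[ 0.57834314 -0.09029613  0.07515383] 0.06507052266258928 [ 8.47303285e-02 -7.59587222e-04 -2.08166375e+00]
0.001 0.0 0.008 -0.2 0.1 -0.0
0.001 0.0 0.009 0.0 0.0 -0.0
0.002 0.0 0.008 0.0 0.0 -0.0
```

>>> carry_out(moves=[-1,0.003,0,0,0,0,0,-1,0.001,0,0.008,0,0,0,-1,0,0,0.01,0,0,0,-1,0,0,0.01,0,0,0,-1,0,0,0,0,0,0])

```text
clock: 9.35
tcp_pos: [0.5823, -0.0901, 0.0449]
orientation: [-0.001, 1.0, -0.0, -0.002]
wrist_force: [0.4, -1.3, -1.7]
finger_gap: 0.0655
```

>>> carry_out(moves=[-1,0,0,0.012,0,0,0,-1,0,0,0.012,0,0,0,-1,0,0,0.007,0,0,0,-1,0,0,0,0,0,0,-1,0,0,0,0,0,0])

```text
clock: 9.98
tcp_pos: [0.5821, -0.09, 0.0114]
orientation: [-0.002, 1.0, -0.0, -0.002]
wrist_force: [0.2, 0.1, -1.9]
finger_gap: 0.0658
```

>>> carry_out(moves=[-1,0,0,0.002,0,0,0,-1,0,0,0.002,0,0,0,-1,0,0,0.001,0,0,0,-1,0,0,0.001,0,0,0,-1,0,0,0,0,0,0])

```text
clock: 10.6
tcp_pos: [0.5831, -0.0902, 0.0078]
orientation: [-0.001, 1.0, -0.0, -0.0]
wrist_force: [-0.0, -0.4, -2.0]
finger_gap: 0.0657
```

>>> carry_out(moves=[-1,0,0,0.001,0,0,0,-1,0,0,0.001,0,0,0,-1,0,0,0.001,0,0,0,-1,0,0,0.001,0,0,0,-1,0,0,0,0,0,0])

```text
clock: 11.22
tcp_pos: [0.5833, -0.0903, 0.0076]
orientation: [-0.0, 1.0, -0.0, 0.001]
wrist_force: [0.2, 0.3, -3.1]
finger_gap: 0.0654
```

>>> carry_out(moves=[-1,0,0,0.003,0,0,0,-1,0,0,0.003,0,0,0,-1,0,0,0,0,0,0,-1,0,0,0,0,0,0,-1,0,0,0,0,0,0])

```text
clock: 11.85
tcp_pos: [0.5839, -0.0904, 0.0076]
orientation: [0.0, 1.0, 0.0, 0.002]
wrist_force: [-1.2, -0.6, 2.1]
finger_gap: 0.0656
```

Seated: the z position stalls at 0.0076 and the force turns upward. Releasing, and moving on towards roll 57 at (0.438,0.158).

>>> carry_out(moves=[1,0,0,0,0,0,0,1,0,0,0,0,0,0,1,0,0,-0.03,0,0,0,1,0,0,-0.04,0,0,0,1,-0.005,-0.005,-0.02,0,0,0])

```text
clock: 12.48
tcp_pos: [0.5776, -0.0853, 0.0967]
orientation: [-0.0, 1.0, -0.0, 0.0]
wrist_force: [0.6, 0.5, -0.7]
finger_gap: 0.0857
```

>>> carry_out(moves=[1,-0.028,-0.045,0,0,0,0,1,-0.028,-0.048,0,0,0,0,1,-0.028,-0.048,0,0,0,0,1,-0.028,-0.048,0,0,0,0,1,-0.02,-0.035,0,0,0,0])

```text
clock: 13.1
tcp_pos: [0.4477, 0.1417, 0.0989]
orientation: [0.0, 1.0, -0.003, 0.005]
wrist_force: [-0.5, 0.3, 0.7]
finger_gap: 0.0856
```

```bash
python3 -c "
from h import *
s=env.get_state();print(s['tcp_pos'],s['finger_gap'],s['wrist_force'])
plan((.4384,.1584,.09),2)
s=env.get_state();w=env.read_camera('wrist');print(s['tcp_pos'],s['orientation'])
b=env.read_camera('scene');
A=cv2.resize(w,(512,384));B=cv2.resize(b[110:220,240:330],(314,384),interpolation=2)
cv2.imwrite('pics/m5.png',np.hstack([A,B])[:,:,::-1])
"
```

```text
[0.44769969 0.1417002  0.0988606 ] 0.08558436346705975 [-0.45944725  0.29345449  0.70207632]
-0.005 -0.008 0.004 0.0 -0.6 -0.4
-0.004 -0.009 0.005 0.0 0.0 0.0
[0.44769969 0.1417002  0.0988606 ] [ 4.95957371e-05  9.99980726e-01 -3.43802232e-03  5.16957666e-03]
```

View pics/m5.png

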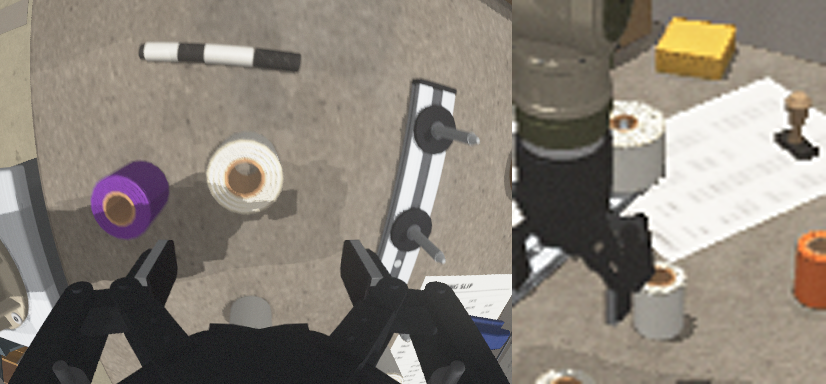

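The wrist view shows roll 57's hole at (245,179), with the purple roll well clear. Aligning and descending.

>>> carry_out(moves=[1,-0.004,-0.008,0,0,-0.6,-0.4,1,0,0,0,0,0,0,1,0,0,0.02,0,0,0,1,0,0,0.03,0,0,0,1,0,0,0,0,0,0])

```text
clock: 13.82
tcp_pos: [0.4462, 0.1489, 0.0484]
orientation: [-0.0, 1.0, 0.0, 0.001]
wrist_force: [0.2, 0.0, 0.1]
finger_gap: 0.0851
```

```bash
python3 -c "
from h import *
print(wrist2world((245,179),.057,np.array([0.4477,0.1417,0.0989]),[5e-5,.99998,-.00344,.00517]))
print(env.get_state()['tcp_pos'])
plan((.4384,.1584,-.017),4)"
```

```text
[0.43749293 0.15735612 0.057     ]
[0.44624528 0.14893856 0.04843536]
-0.002 -0.002 0.016 -0.0 -0.1 0.0
-0.002 -0.002 0.016 -0.0 0.0 0.0
-0.002 -0.003 0.017 -0.0 0.0 0.0
-0.002 -0.002 0.016 -0.0 0.0 0.0
```

>>> carry_out(moves=[1,-0.008,-0.009,0,0,0,0,1,0,0,0,0,0,0,1,0,0,0.02,0,0,0,1,0,0,0.025,0,0,0,1,0,0,0,0,0,0])

```text
clock: 14.45
tcp_pos: [0.4426, 0.1589, 0.0076]
orientation: [-0.001, 1.0, -0.0, 0.005]
wrist_force: [-0.6, -0.2, -0.3]
finger_gap: 0.0855
```

```bash
python3 -c "
from h import *
print(env.get_state()['tcp_pos'])
plan((.438,.158,-.017),2)"
```

```text
[0.44258761 0.15886741 0.00757111]
-0.002 0.0 0.012 -0.1 -0.6 -0.0
-0.003 0.001 0.013 0.0 0.0 -0.0
```

>>> carry_out(moves=[1,-0.003,0,0.012,0,-0.6,0,1,-0.002,0.001,0.012,0,0,0,1,0,0,0,0,0,0,-1,0,0,0,0,0,0,-1,0,0,0,0,0,0])

```text
clock: 15.08
tcp_pos: [0.4399, 0.1584, -0.0149]
orientation: [-0.001, 1.0, -0.0, 0.002]
wrist_force: [-0.6, 1.4, -0.5]
finger_gap: 0.0552
```

>>> carry_out(moves=[-1,0,0,0,0,0,0,-1,0,0,0,0,0,0,-1,0,0,0,0,0,0,-1,0,0,0,0,0,0,-1,0,0,0,0,0,0])

```text
clock: 15.7
tcp_pos: [0.4398, 0.1584, -0.0148]
orientation: [-0.001, 1.0, -0.0, 0.002]
wrist_force: [-0.1, 0.3, -1.6]
finger_gap: 0.0552
```

>>> carry_out(moves=[-1,0,0,-0.015,0,0,0,-1,0,0,-0.03,0,0,0,-1,0,0,-0.035,0,0,0,-1,0.01,0.01,-0.025,0,0,0,-1,0.03,0.03,-0.01,0,0,0])

```text
clock: 16.32
tcp_pos: [0.4763, 0.1186, 0.1019]
orientation: [-0.001, 1.0, 0.002, -0.001]
wrist_force: [0.4, 0.4, -1.5]
finger_gap: 0.0551
```

>>> carry_out(moves=[-1,0.032,0.032,0,0,0,0,-1,0.032,0.032,0,0,0,0,-1,0.027,0.027,0,0,0,0,-1,0.015,0.016,0,0,0,0,-1,0,0,0,0,0,0])

```text
clock: 16.95
tcp_pos: [0.5886, 0.0066, 0.1027]
orientation: [-0.001, 1.0, 0.001, 0.001]
wrist_force: [0.2, -0.2, -1.2]
finger_gap: 0.0552
```

```bash
python3 -c "
from h import *
s=env.get_state();print(s['tcp_pos'],s['finger_gap'])
plan((.592,.002,.09),1)"
```

```text
[0.58859235 0.00664008 0.10269376] 0.05522298124995308
0.003 0.005 0.013 -0.1 -0.1 0.1
```

>>> carry_out(moves=[-1,0.003,0.005,0,0,0,0,-1,0,0,0.012,0,0,0,-1,0,0,0.012,0,0,0,-1,0,0,0,0,0,0,-1,0,0,0,0,0,0])

```text
clock: 17.58
tcp_pos: [0.5884, 0.0041, 0.0759]
orientation: [-0.001, 1.0, 0.002, -0.001]
wrist_force: [-0.1, 0.2, -1.3]
finger_gap: 0.0551
```

```bash
python3 -c "
from h import *
s=env.get_state();print(s['tcp_pos'],s['finger_gap'])
plan((.592,.002,.012),5)"
```

```text
[0.58844496 0.00414545 0.07590198] 0.055079648586254325
0.001 0.0 0.013 -0.2 0.1 0.3
0.001 0.001 0.013 0.0 0.0 -0.0
0.001 0.0 0.013 0.0 0.0 -0.0
0.0 0.001 0.012 0.0 0.0 -0.0
0.001 0.0 0.013 0.0 0.0 -0.0
```

>>> carry_out(moves=[-1,0.003,0.002,0,0,0,0,-1,0.001,0,0.012,0,0,0,-1,0,0,0.012,0,0,0,-1,0,0,0.012,0,0,0,-1,0,0,0.01,0,0,0])

```text
clock: 18.2
tcp_pos: [0.5935, 0.0022, 0.0277]
orientation: [-0.001, 1.0, 0.002, -0.0]
wrist_force: [-0.5, 1.0, -1.2]
finger_gap: 0.0551
```

>>> carry_out(moves=[-1,0,0,0.01,0,0,0,-1,0,0,0.005,0,0,0,-1,0,0,0.003,0,0,0,-1,0,0,0.002,0,0,0,-1,0,0,0,0,0,0])

```text
clock: 18.82
tcp_pos: [0.593, 0.0023, 0.0098]
orientation: [-0.001, 1.0, 0.003, 0.0]
wrist_force: [0.3, 0.4, -0.3]
finger_gap: 0.0552
```

>>> carry_out(moves=[-1,0,0,0.003,0,0,0,-1,0,0,0.003,0,0,0,-1,0,0,0,0,0,0,-1,0,0,0,0,0,0,-1,0,0,0,0,0,0])

```text
clock: 19.45
tcp_pos: [0.5943, 0.0021, 0.0092]
orientation: [-0.001, 1.0, 0.003, 0.002]
wrist_force: [-0.4, -0.2, -1.7]
finger_gap: 0.0553
```

>>> carry_out(moves=[1,0,0,0,0,0,0,1,0,0,0,0,0,0,1,0,0,-0.03,0,0,0,1,0,0,-0.04,0,0,0,1,-0.005,0,-0.015,0,0,0])

```text
clock: 20.08
tcp_pos: [0.5877, 0.0021, 0.0933]
orientation: [-0.001, 1.0, 0.003, -0.0]
wrist_force: [-0.3, 0.3, -0.8]
finger_gap: 0.0855
```

>>> carry_out(moves=[1,-0.035,0.004,0,0,0,0,1,-0.04,0.004,0,0,0,0,1,-0.04,0.004,0,0,0,0,1,-0.025,0.003,0,0,0,0,1,0,0,0,0,0,0])

```text
clock: 20.7
tcp_pos: [0.4421, -0.0137, 0.0913]
orientation: [-0.001, 1.0, 0.003, -0.0]
wrist_force: [0.2, -0.3, 0.8]
finger_gap: 0.0854
```

```bash
python3 -c "
from h import *
s=env.get_state();print(s['tcp_pos'],s['finger_gap'])
plan((.4395,-.0136,.05),2)"
```

```text
[ 0.44208425 -0.01366868  0.09125352] 0.08538675907624274
-0.001 -0.0 0.021 -0.1 0.0 0.3
-0.002 -0.0 0.02 -0.0 0.0 -0.0
```

>>> carry_out(moves=[1,-0.002,0,0.025,0,0,0,1,0,0,0.03,0,0,0,1,0,0,0.03,0,0,0,1,0,0,0.018,0,0,0,1,0,0,0,0,0,0])

```text
clock: 21.32
tcp_pos: [0.446, -0.014, -0.0148]
orientation: [-0.001, 1.0, 0.003, 0.003]
wrist_force: [0.3, 1.1, 0.1]
finger_gap: 0.0854
```

>>> carry_out(moves=[-1,0,0,0,0,0,0,-1,0,0,0,0,0,0,-1,0,0,0,0,0,0,-1,0,0,0,0,0,0,-1,0,0,0,0,0,0])

```text
clock: 21.95
tcp_pos: [0.4489, -0.0144, -0.0124]
orientation: [-0.0, 1.0, 0.003, 0.005]
wrist_force: [0.5, -0.4, -0.9]
finger_gap: 0.0453
```

>>> carry_out(moves=[-1,0,0,-0.015,0,0,0,-1,0,0,-0.03,0,0,0,-1,0,0,-0.035,0,0,0,-1,0.01,-0.007,-0.025,0,-0.5,0,-1,0.03,-0.021,-0.01,0,0,0])

```text
clock: 22.58
tcp_pos: [0.4853, 0.0138, 0.1053]
orientation: [-0.0, 1.0, 0.001, -0.001]
wrist_force: [1.9, 0.4, -0.2]
finger_gap: 0.045
```

>>> carry_out(moves=[-1,0.032,-0.022,0,0,0,0,-1,0.032,-0.022,0,0,0,0,-1,0.027,-0.02,0,0,0,0,-1,0.015,-0.01,0,0,0,0,-1,0,0,0,0,0,0])

```text
clock: 23.2
tcp_pos: [0.5972, 0.0915, 0.1065]
orientation: [-0.0, 1.0, 0.002, 0.001]
wrist_force: [-0.3, -0.1, -1.1]
finger_gap: 0.045
```

```bash
python3 -c "
from h import *
s=env.get_state();print(s['tcp_pos'],s['finger_gap'])
plan((.603,.093,.075),3)"
```

```text
[0.59722111 0.09153229 0.10650651] 0.04495258973544456
0.002 -0.0 0.011 -0.0 -0.2 0.2
0.002 -0.001 0.01 -0.0 0.0 0.0
0.002 -0.0 0.011 -0.0 0.0 0.0
```

>>> carry_out(moves=[-1,0.006,-0.001,0,0,0,0,-1,0,0,0.012,0,0,0,-1,0,0,0.012,0,0,0,-1,0,0,0,0,0,0,-1,0,0,0,0,0,0])

```text
clock: 23.82
tcp_pos: [0.6005, 0.0908, 0.0799]
orientation: [0.0, 1.0, 0.001, -0.001]
wrist_force: [-0.9, -0.3, -1.2]
finger_gap: 0.045
```

```bash
python3 -c "
from h import *
s=env.get_state();print(s['tcp_pos'],s['finger_gap'])
plan((.603,.093,.014),5)"
```

```text
[0.60054967 0.09083267 0.07988615] 0.04495059556151796
0.001 -0.0 0.013 0.0 0.1 0.1
0.0 -0.001 0.013 0.0 -0.0 -0.0
0.0 -0.0 0.013 0.0 -0.0 -0.0
0.001 -0.001 0.013 0.0 -0.0 -0.0
0.0 -0.0 0.014 0.0 -0.0 -0.0
```

>>> carry_out(moves=[-1,0.002,-0.002,0,0,0,0,-1,0.001,0,0.012,0,0,0,-1,0,0,0.012,0,0,0,-1,0,0,0.012,0,0,0,-1,0,0,0.01,0,0,0])

```text
clock: 24.45
tcp_pos: [0.6045, 0.093, 0.0318]
orientation: [0.0, 1.0, 0.001, 0.0]
wrist_force: [-0.5, 0.1, -0.6]
finger_gap: 0.045
```

>>> carry_out(moves=[-1,0,0,0.012,0,0,0,-1,0,0,0.005,0,0,0,-1,0,0,0.003,0,0,0,-1,0,0,0.003,0,0,0,-1,0,0,0,0,0,0])

```text
clock: 25.08
tcp_pos: [0.6042, 0.093, 0.0117]
orientation: [0.0, 1.0, 0.001, 0.001]
wrist_force: [0.6, 0.2, -0.3]
finger_gap: 0.0451
```

>>> carry_out(moves=[-1,0,0,0.003,0,0,0,1,0,0,0,0,0,0,1,0,0,0,0,0,0,1,0,0,-0.03,0,0,0,1,0,0,-0.045,0,0,0])

```text
clock: 25.7
tcp_pos: [0.6017, 0.0929, 0.082]
orientation: [0.0, 1.0, 0.001, -0.002]
wrist_force: [1.4, 0.2, 0.2]
finger_gap: 0.0856
```

>>> carry_out(moves=[1,-0.025,-0.03,-0.01,0,0,0,1,-0.035,-0.05,0,0,0,0,1,-0.035,-0.055,0,0,0,0,1,-0.035,-0.055,0,0,0,0,1,-0.025,-0.04,0,0,0,0])

```text
clock: 26.32
tcp_pos: [0.4529, 0.3217, 0.095]
orientation: [-0.0, 1.0, -0.003, 0.003]
wrist_force: [0.6, -0.3, 0.6]
finger_gap: 0.0855
```

>>> carry_out(moves=[1,0,0,0,0,0,0,1,0,0,0,0,0,0,1,0,0,0,0,0,0,1,0,0,0,0,0,0,1,0,0,0,0,0,0])

```text
clock: 26.95
tcp_pos: [0.453, 0.3214, 0.094]
orientation: [-0.0, 1.0, -0.003, 0.003]
wrist_force: [0.6, -0.5, -0.1]
finger_gap: 0.0854
```

```bash
python3 -c "
from h import *
s=env.get_state();print(s['tcp_pos'],s['orientation'],s['finger_gap'])
plan((.4317,.3468,.05),3)
cv2.imwrite('pics/m6.png',env.read_camera('wrist')[:,:,::-1])"
```

```text
[0.45296326 0.32143698 0.0940143 ] [-2.47337035e-05  9.99991267e-01 -2.96415854e-03  2.94617891e-03] 0.08541743235306963
-0.007 -0.008 0.015 -0.0 -0.3 -0.3
-0.007 -0.009 0.014 -0.0 -0.0 -0.0
-0.007 -0.008 0.015 -0.0 -0.0 -0.0
```

View pics/m6.png

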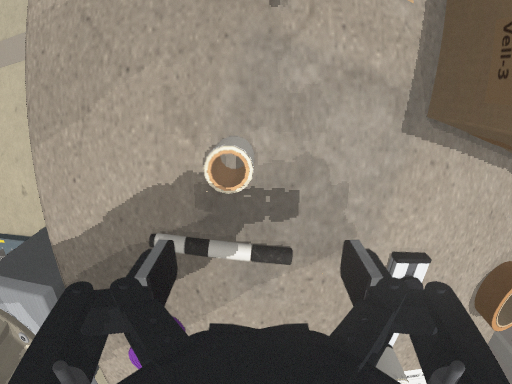

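The wrist view shows roll 36's hole at (228,170), with the marker well to the side.

```bash
python3 -c "
from h import *
s=env.get_state();w=wrist2world((228,170),.057,s['tcp_pos'],s['orientation']);print(w,w-s['tcp_pos'])"
```

```text
[0.43076689 0.34525382 0.057     ] [-0.02223172  0.02378368 -0.0370417 ]
```

>>> carry_out(moves=[1,-0.012,-0.013,0,0,-0.3,-0.3,1,-0.01,-0.012,0,0,0,0,1,0,0,0.02,0,0,0,1,0,0,0.02,0,0,0,1,0,0,0,0,0,0])

```text
clock: 27.62
tcp_pos: [0.4278, 0.3507, 0.0538]
orientation: [-0.001, 1.0, 0.001, 0.0]
wrist_force: [0.4, -0.1, 0.5]
finger_gap: 0.0858
```

```bash
python3 -c "
from h import *
s=env.get_state();print(s['tcp_pos'])
plan((.431,.346,-.015),4)"
```

```text
[0.42779962 0.35073933 0.05376165]
0.001 0.001 0.017 -0.1 -0.0 0.1
0.001 0.001 0.017 0.0 -0.0 -0.0
0.001 0.001 0.017 0.0 -0.0 -0.0
0.0 0.002 0.018 0.0 -0.0 -0.0
```

>>> carry_out(moves=[1,0.003,0.005,0,0,0,0,1,0,0,0.022,0,0,0,1,0,0,0.025,0,0,0,1,0,0,0.02,0,0,0,1,0,0,0,0,0,0])

```text
clock: 28.25
tcp_pos: [0.4343, 0.3482, -0.0096]
orientation: [-0.003, 1.0, 0.001, 0.004]
wrist_force: [-0.1, -0.0, 0.9]
finger_gap: 0.0854
```

>>> carry_out(moves=[-1,0,0,0,0,0,0,-1,0,0,0,0,0,0,-1,0,0,0,0,0,0,-1,0,0,0,0,0,0,-1,0,0,0,0,0,0])

```text
clock: 28.88
tcp_pos: [0.4368, 0.3496, -0.0054]
orientation: [-0.004, 1.0, 0.001, 0.007]
wrist_force: [-0.6, 0.1, -0.6]
finger_gap: 0.0357
```

>>> carry_out(moves=[-1,0,0,-0.015,0,0,0,-1,0,0,-0.03,0,0,0,-1,0,0,-0.035,0,0,0,-1,0.012,0.01,-0.025,0,0,0,-1,0.035,0.03,-0.01,0,0,0])

```text
clock: 29.5
tcp_pos: [0.4804, 0.3093, 0.116]
orientation: [-0.004, 1.0, 0.004, 0.006]
wrist_force: [0.0, -0.1, -1.2]
finger_gap: 0.0357
```

>>> carry_out(moves=[-1,0.035,0.03,0,0,0,0,-1,0.035,0.03,0,0,0,0,-1,0.032,0.026,0,0,0,0,-1,0.018,0.016,0,0,0,0,-1,0,0,0,0,0,0])

```text
clock: 30.12
tcp_pos: [0.6088, 0.2036, 0.1244]
orientation: [-0.005, 1.0, 0.003, 0.01]
wrist_force: [0.4, 0.2, -0.1]
finger_gap: 0.0354
```

```bash
python3 -c "
from h import *
s=env.get_state();print(s['tcp_pos'],s['finger_gap'],s['orientation'])
plan((.614,.1985,.085),3)"
```

```text
[0.60877289 0.20364915 0.12437047] 0.03536996451197964 [-0.00501692  0.99993128  0.00280299  0.01021839]
0.001 0.002 0.013 -0.6 -1.2 0.3
0.002 0.002 0.013 0.0 0.0 0.0
0.002 0.001 0.013 0.0 0.0 0.0
```

>>> carry_out(moves=[-1,0.005,0.005,0,-0.2,-0.5,0,-1,0,0,0.015,0,0,0,-1,0,0,0.02,0,0,0,-1,0,0,0,0,0,0,-1,0,0,0,0,0,0])

```text
clock: 30.75
tcp_pos: [0.6112, 0.2014, 0.0879]
orientation: [-0.003, 1.0, 0.005, 0.004]
wrist_force: [-0.2, 0.6, -0.2]
finger_gap: 0.0356
```

```bash
python3 -c "
from h import *
s=env.get_state();print(s['tcp_pos'],s['finger_gap'],s['orientation'])
plan((.614,.1985,.02),5)"
```

```text
[0.61121595 0.20142792 0.08794617] 0.035645544279528076 [-0.00336572  0.99997297  0.00480981  0.00442626]
0.0 0.001 0.014 -0.4 -0.5 0.6
0.001 0.001 0.013 0.0 -0.0 -0.0
0.001 0.0 0.014 0.0 -0.0 -0.0
0.0 0.001 0.013 0.0 -0.0 -0.0
0.001 0.0 0.014 0.0 -0.0 -0.0
```

>>> carry_out(moves=[-1,0.003,0.003,0,0,0,0,-1,0,0,0.012,0,0,0,-1,0,0,0.012,0,0,0,-1,0,0,0.012,0,0,0,-1,0,0,0.012,0,0,0])

```text
clock: 31.38
tcp_pos: [0.616, 0.1991, 0.0387]
orientation: [-0.004, 1.0, 0.005, 0.006]
wrist_force: [0.6, 0.3, -0.7]
finger_gap: 0.0355
```

>>> carry_out(moves=[-1,0,0,0.011,0,0,0,-1,0,0,0.005,0,0,0,-1,0,0,0.003,0,0,0,-1,0,0,0.003,0,0,0,-1,0,0,0,0,0,0])

```text
clock: 32.0
tcp_pos: [0.6158, 0.1992, 0.019]
orientation: [-0.004, 1.0, 0.005, 0.006]
wrist_force: [-1.3, 0.7, -0.1]
finger_gap: 0.0353
```

Seated as expected (target z 0.0186). Pressing lightly, then releasing and backing off.

>>> carry_out(moves=[-1,0,0,0.003,0,0,0,1,0,0,0,0,0,0,1,0,0,0,0,0,0,1,0,0,0,0,0,0,1,0,0,-0.03,0,0,0])

```text
clock: 32.62
tcp_pos: [0.6143, 0.1987, 0.0446]
orientation: [-0.003, 1.0, 0.005, 0.005]
wrist_force: [-0.5, -0.1, -0.3]
finger_gap: 0.0857
```

>>> carry_out(moves=[1,0,0,-0.04,0,0,0,1,0,0,-0.04,0,0,0,1,-0.04,0,-0.03,0,0,0,1,-0.05,0,-0.02,0,0,0,1,-0.05,0,0,0,0,0])

```text
clock: 33.25
tcp_pos: [0.4742, 0.1964, 0.1767]
orientation: [-0.004, 1.0, 0.004, 0.006]
wrist_force: [0.2, 0.6, -0.1]
finger_gap: 0.0852
```

>>> carry_out(moves=[1,-0.03,-0.05,0,0,0,0,1,-0.02,-0.05,0,0,0,0,1,0,-0.03,0,0,0,0,1,0,0,0,0,0,0,1,0,0,0,0,0,0])

```text
clock: 33.88
tcp_pos: [0.4177, 0.3279, 0.1773]
orientation: [-0.003, 1.0, 0.004, 0.006]
wrist_force: [-0.0, -0.4, 0.1]
finger_gap: 0.0857
```

```bash
python3 -c "
from h import *
print(env.get_state()['tcp_pos'])
a=env.read_camera('top');b=env.read_camera('scene')
A=cv2.resize(a[115:235,145:400],(800,376),interpolation=2);
B=cv2.resize(b[110:250,160:350],(300,221),interpolation=2);B2=cv2.resize(b,(295,221))
o=np.zeros((600,800,3),np.uint8);o[:376]=A;o[378:599,:300]=B;o[378:599,305:600]=B2
cv2.imwrite('pics/m7.png',o[:,:,::-1])"
```

```text
[0.41772826 0.32791881 0.17726377]
```

View pics/m7.png

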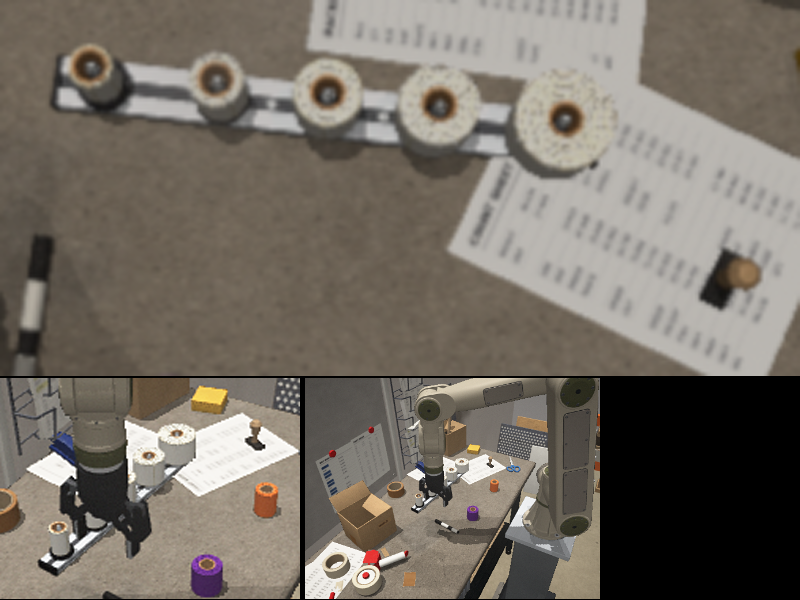

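The top view shows the rolls getting smaller from the full roll at (565,120): 68 (438,105), 57 (328,93), 46 (217,78) and 36 (91,67). The pin is visible in every hole, the stamp is upright at (735,272), and the gripper is clear.

```bash
python3 -c "
from workcell import env
print(env.hand_in())"
```

```text
the job is handed in; nothing more can be done
None
```

All four part-used rolls are on the rail. From the full roll outwards they run 68, 57, 46 and 36 mm, and I handed the job in at about 34 s.

**Final checks:** The last top picture shows the four rolls in the right order with a pin in every hole. The stamp is standing where it was, the orange and purple look-alikes were left alone, and the gripper is open and clear.

**Seating:** Each roll was lowered to within 1 mm of its expected seated height. Only roll 68 showed a clear upward seat force; for the other three I relied on height. After release I had no side view to confirm they sit flat, because the arm blocked the scene camera.

**What failed or disagreed:**
- **First grasp:** The first try at roll 68 closed on air just above the roll, and the roll did not move.
- **Fingertip position:** The wrist and scene pictures put the real fingertips about 33 mm behind the reported tool point, not 11 mm ahead as stated. I took all grasps about 40 mm lower in reported height, and all four held.
- **Roll 46:** The closing jaws probably slid it a few millimetres before the lift.

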